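# Changing over the push-latch ring boxes

## Robot

A 7-joint arm with a two-finger parallel gripper is mounted at the origin on a cart in front of the work surface, level with it; the furniture and walls round the work are solid. World frame = base frame: x ahead of the robot, y to its left, z up, the work surface at z = 0. Lengths are in m, angles in rad, forces in N, time in s.
With the tool pointing down it reaches from about 0.425 to 0.875 m from the base axis. Payload 4.7 kg.
Tool frame: the origin (TCP) lies on the centre line of the jaws, within the pads' length; the fingertips stand 8 mm ahead of it and the grasp point (between the pads) lies 11 mm behind it; z points along the fingers, y is the direction in which the jaws open and shut (so a half turn about z gives the same grasp; the last joint's range is limited). The gripper opens to 87 mm and grips with 3 to 60 N. Pads are 19 mm wide; open, the fingers measure 117 mm over their backs; the gripper's body (75 mm by 190 mm) begins 51 mm behind the grasp point.
Start: joints at [-1.159, 0.321, -0.07, 1.45, 0.023, 1.371, -0.057], TCP at [0.252, 0.599, 0.231] pointing down, gripper open.
Joint ranges: [-2.86, 2.86], [-0.3, 2.09], [-1.38, 1.24], [0.06, 2.45], [-1.56, 4.7], [0.09, 2.05], [-2.69, 2.69]. Speed limits (rad/s): [2.57, 2.57, 3.14, 3.14, 3.14, 3.14, 3.14].

## Interface

Orientations are given as a rotation vector (axis times angle).
In Python, from bench import status, optics, order gives the robot as it stands.
- The arm moves only by the tool step_arm, never from a script. Its argument "rows" is a list of rows, each a list of 3 entries, a list of its own where there are three numbers: the turn, a rotation vector about the tool's x, y, z in degrees, then the shift along the tool's x, y, z in mm, then the finger opening in mm, from 0 to 87. A call has 1 to 12 rows; each row shifts and turns the pose as measured when the row begins, along the tool's axes as they then stand; what a row does not reach is not made up. A row lasts 1/12 s, in which the tool goes at most 41.7 mm and 7.16 degrees, less where a joint would pass 70% of its speed; a pose out of reach is approached as far as the arm can. A call is refused whole if a number of a shift passes 41.7 or a number of a turn 7.16, either way. A call with a gripper value outside its range is refused whole. The fingers move at their own pace and stop on an object; "grip_force" is the grip in N (left out, the last holds). Time passes only in rows, so rows that do not move let the fingers close. It gives the time, the measured TCP pose, the force and the opening at its end, in the units of the state.
- status.get_state(): the state, without advancing time (a new reading comes with each control period).
- optics.get_image(name): name is "scene" or "top" or "wrist"; returns a dict with "frame" (420x560x3 uint8, red, green, blue), "range_z" (420x560 float32, m along the optical axis (not along the pixel's ray), 0 where there is no reading), "K" (3x3 intrinsics, pixels), "k1" (the pictures are not rectified: a ray, as slopes to the right and down, at radius r is drawn at 1 + k1 r^2 times it, then the intrinsics apply), "R" (3x3) and "t" (3): a world point X has camera coordinates R X + t. Camera axes: x right, y down, z forward; pixel columns grow to the right and rows downward; lengths in m; the calibration is good to about 2 mm. A picture is of the moment at which its call begins.
- order.close_job(): hands the job in, once; it reports no verdict.
The state is a dict: "time": time; "joint_positions": joint angles; "qd": joint speeds; "joint_torque": joint torques, N m; "position": TCP position; "tool_rot": TCP orientation; "ft_force": force on the tool from outside, world axes, zero at the start; "torque": the same for the moment, N m; "grip_width": opening from 0.0 (shut) to 1.0 (fully open).
Only numpy, scipy, OpenCV 4.12 (cv2) and the standard library are available. Lean on these libraries where they do the work, as an engineer would, in place of code of your own. Each camera call takes 0.05 s, during which the arm holds its last target.

## Task

Three dark wooden ring boxes with push-push lids stand on the jeweller's bench: two small ones, one of them open, and one wide one. I am done with the small open box and need the wide one: press the open box's lid down so that it latches shut and stays shut, and pop the wide box open with a push on its lid. The other small box stays shut; check the lids, and press again if one has not ended up as it should.

Things in the scene. Friction and masses are not known exactly. Their poses are not given: they have to be found in the camera images.
- box_used_lid (a joint): Lid of the small box that starts open, rad: 0 level and latched shut, 0.60 fully open, -0.12 lower stop. Push-push latch: pressed to the stop (past -0.11) and let go, it changes over: open to latched shut, or shut to popped open (springs up by itself within 1 s). A shallower press changes nothing. Pressing takes 2 to 5 N (more if fast); hinge at the back edge.
- box_used_press (a point): Top centre of the 20 mm brass disc on that lid, where to press: 70 mm from the hinge, 20 mm behind the front edge; moves with the lid. Height: 46 mm shut, 38 mm at the lower stop, 84 mm open. x along the lid to the hinge (level part: away from the robot), y along the hinge, z out of the lid. Box fixed, dark wood, 74 wide, 90 deep, lid 74 x 89 mm.
- box_wide_lid (a joint): Lid of the wide box, which starts shut; joint values, push-push latch and forces as for box_used_lid: 0 latched shut, 0.60 fully open, -0.12 lower stop.
- box_wide_press (a point): Top centre of the 20 mm brass disc on the wide box's lid, where to press; offsets, heights and axes as for box_used_press. Same make of fixed box, but 112 mm wide, 90 deep, lid 112 x 89 mm, 46 mm high when shut.
- box_spare_lid (a joint): Lid of the other small box (looks the same as box_used, 74 x 90 mm, 46 mm high), which starts shut and stays shut; joint values and latch as for box_used_lid. (The bench lamp's head hangs over the middle of the bench behind the boxes: x over 0.585, y -0.13 to 0.28, height 0.23 to 0.29 m. Keep the hand clear of it.)

How it is judged:
By the outcome, as a careful person would: the job done as asked, in the order asked, and still so for the second after the job is handed in, with the robot touching nothing.
It also fails if it takes over 48 s, if anything falls off the work surface, if the arm or the gripper's body presses on something with over 40 N, if the wrist force passes 120 N, or if a joint passes its speed limit or range.

## Working session

There is one attempt and no reset: what is moved stays moved. The work goes in short steps, Python scripts to look and compute and a tool call to move; the robot and the scene stay as the last step left them, time stands still between calls to the robot, and variables do not carry over. Pictures are saved under pics/ and viewed, and the job is handed in when it is done.

Besides the shell and the picture viewer there is one more tool, called after "Call:" as a command line: name --argument value ..., lists and objects as JSON in quotes. step_arm: Moves the arm, as the interface text tells. Its arguments: {"type":"object","properties":{"rows":{"type":"array"},"grip_force":{"type":"number"}},"required":["rows"]}

```bash
ls; mkdir -p pics; python3 - <<'E'
from bench import status, optics, order
import cv2
s=status.get_state()
for k,v in s.items(): print(k,v)
for n in ["scene","top"]:
    d=optics.get_image(n)
    cv2.imwrite(f"pics/{n}0.png",d["frame"][:,:,::-1]); print(n,d["K"].tolist(),d["k1"],d["R"].tolist(),d["t"].tolist())
E
```

```text
pics
time 0.0
joint_positions [-1.15889602  0.32184621 -0.07004128  1.45168687  0.02262726  1.37078034
 -0.05690814]
qd [-6.76066172e-05 -8.95266525e-04 -4.39985309e-04 -9.25578458e-04
 -2.10594424e-04 -5.68999126e-04 -2.05693241e-04]
joint_torque [ 2.36603091e-04 -4.91298151e+01 -4.03788993e-01 -3.12525415e+01
 -6.40361197e-02  4.38436959e-02  1.83482834e-04]
position [0.25167497 0.59871543 0.22944013]
tool_rot [-6.20722658e-01 -3.07940812e+00  3.01440419e-03]
ft_force [0.37209689 0.09081466 0.0989811 ]
torque [0.00412037 0.01116705 0.04690102]
grip_width 1.000419022762515
scene [[537.9188886356853, 0.0, 272.8287759544974], [0.0, 537.9188886356853, 211.3511286509295], [0.0, 0.0, 1.0]] 0.01335213236992524 [[0.845865686773627, -0.5330118195111777, -0.020239570162529717], [-0.27736721173514434, -0.40712442323328324, -0.8702396990836707], [0.45560802209053775, 0.7417196938657824, -0.4922125820602293]] [-0.4019718441221902, 0.27829498507486294, 1.2450986540189377]
top [[546.1357662357079, 0.0, 280.87892669427026], [0.0, 546.1357662357079, 217.5147461285373], [0.0, 0.0, 1.0]] -0.041562521988461665 [[0.0053055117360218725, -0.9999606686209396, 0.007107232681066641], [-0.9829867796281381, -0.006520111952212831, -0.18356056007877306], [0.18359968034155497, -0.0060124330594608566, -0.9829827099329798]] [0.0943613120555545, 0.5271561361878835, 1.583809794669622]
```

View pics/scene0.png

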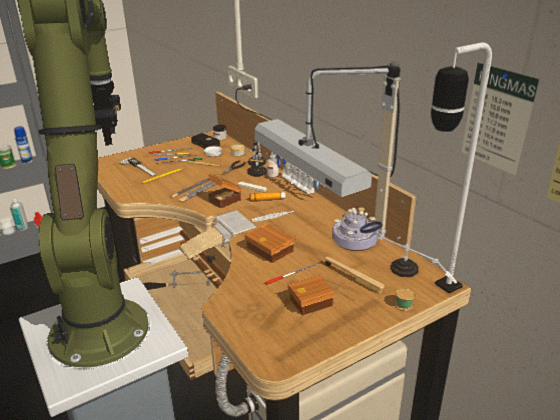

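View pics/top0.png

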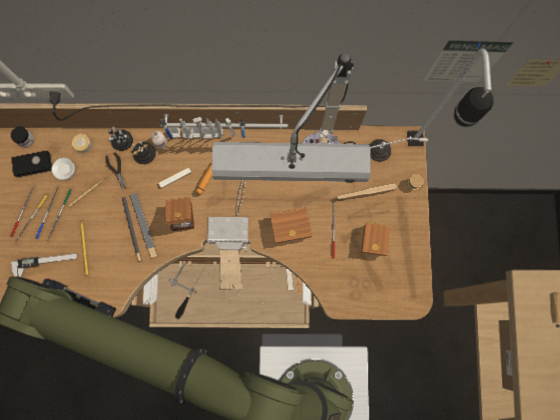

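The top view shows three boxes: a small one that looks open at (179,214), the wide one at (291,226) and a small shut one at (376,240). Next I'll zoom in and measure them.

```bash
cat > h.py <<'E'
import numpy as np, cv2
from bench import status, optics, order
def ray(d,uv):
    K=d["K"];k=d["k1"]; p=np.array([(uv[0]-K[0,2])/K[0,0],(uv[1]-K[1,2])/K[1,1]]); q=p.copy()
    for _ in range(20): q=p/(1+k*(q@q))
    return np.array([q[0],q[1],1.])
def onplane(d,uv,z):
    R=np.array(d["R"]);t=np.array(d["t"]); c=-R.T@t; r=R.T@ray(d,uv); return c+r*(z-c[2])/r[2]
def depthpt(d,uv):
    R=np.array(d["R"]);t=np.array(d["t"]); z=d["range_z"][int(round(uv[1])),int(round(uv[0]))]
    return R.T@(ray(d,uv)*z-t)
def proj(d,X):
    c=np.array(d["R"])@X+np.array(d["t"]); q=c[:2]/c[2]; q=q*(1+d["k1"]*(q@q)); K=d["K"]; return q[0]*K[0,0]+K[0,2],q[1]*K[1,1]+K[1,2]
E
python3 - <<'E'
from h import *
import pickle
for n,cs in [("top",[(150,185,70,60),(260,195,70,60),(345,210,70,60)]),("scene",[(195,160,70,60),(235,210,70,60),(275,260,70,60)])]:
    d=optics.get_image(n); pickle.dump(d,open(n+".pkl","wb"))
    f=d["frame"][:,:,::-1]
    im=np.hstack([cv2.resize(f[y:y+h,x:x+w],None,fx=3.7,fy=3.7,interpolation=cv2.INTER_CUBIC) for x,y,w,h in cs])
    cv2.imwrite(f"pics/z_{n}.png",im)
    # dist map
    for x,y,w,h in cs:
        print(n)
        for v in range(y,y+h,6):
            print(v,[int(round(1000*depthpt(d,(u,v))[2])) for u in range(x,x+w,5)])
E
```

```text
top
185 [-4, 6, 7, 14, -3, -12, -1, -2, -6, 3, 27, 22, 3, -3]
191 [-1, -2, -2, -2, 0, -2, -1, 3, -2, 23, 18, 0, -2, 1]
197 [-2, 1, 0, -3, -2, -1, -5, 2, -5, 1, 2, -5, -2, -7]
203 [1, 4, -1, -2, 54, 50, 56, 61, 35, 9, 3, -1, 1653, -3]
209 [3, 2, -5, -2, 76, 76, 72, 70, 59, -6, -5, 2, -5, 1]
215 [2, 2, -6, 2, 80, 82, 94, 87, 72, 0, -4, -1, -6, 7]
221 [0, -4, -3, -1, 87, 88, 83, 82, 78, -3, -3, -3, 4, 5]
227 [4, -5, 2, 1, 2, 8, 28, 25, 22, -3, -6, 5, 6, 5]
233 [-11, -8, 4, -6, 3, 2, 7, 2, 3, 1, 1, -9, 0, 0]
239 [11, -2, 1, 1, -5, -2, -3, -5, -2, -1, 2, -1, 5, 6]
top
195 [1, 1, 1, 3, 2, -2, 3, -4, -1, -3, -2, -6, -6, 2]
201 [-4, -2, -4, -1, 5, 0, -2, 0, 0, 0, 0, -7, 9, -4]
207 [3, -4, 4, 5, 1, -2, 0, -5, -3, 5, -7, 7, 4, -8]
213 [-6, -5, 0, 45, 49, 52, 42, 46, 46, 48, 2, 3, -4, 2]
219 [4, 5, 35, 47, 50, 40, 41, 46, 40, 50, 0, -4, 0, 4]
225 [5, 3, 4, 48, 40, 45, 40, 46, 45, 53, 3, -4, -1, 0]
231 [2, -1, 2, 41, 47, 49, 49, 51, 44, 43, 47, -4, 2, -5]
237 [0, 3, -6, 46, 39, 44, 50, 37, 41, 47, -7, 0, 2, -4]
243 [-6, -2, -3, -8, -3, 4, 5, 3, -1, -4, -4, 0, -2, 3]
249 [-1, 2, 1, -4, -7, 6, -1,
[... 1556 characters left out ...]
, 31, 16, 11, 5, -1, -1]
258 [-1, 0, -1, -2, -1, 0, 4, 13, 11, -3, -1, -1, 3, -2]
264 [0, -2, 1, -1, -2, -2, 0, -1, -3, -3, 0, -1, -1, 2]
scene
260 [4, -2, 1, 0, -1, 1, 0, -3, -1, 0, -2, 24, 3, 0]
266 [2, 1, 0, 0, -3, -1, -3, 4, -2, 0, 2, -1, -2, 24]
272 [0, -3, 1, -1, 0, 0, -3, -1, 1, -1, 0, -1, -4, -4]
278 [11, 4, -2, 0, 2, 0, 2, 45, 45, 46, 3, 2, 0, -2]
284 [-3, 1, 2, 49, 47, 47, 44, 44, 45, 45, 47, 0, -2, 1]
290 [1, 2, 2, 42, 46, 44, 47, 42, 47, 46, 46, 45, -1, 0]
296 [0, -3, 0, 12, 39, 48, 47, 45, 48, 43, 36, 34, -2, 0]
302 [-2, 2, -2, -2, 11, 40, 39, 36, 28, 21, 17, 12, 5, -2]
308 [-1, -1, -1, -1, 4, 17, 17, 14, 8, 4, -2, 0, 0, 1]
314 [-2, -1, 0, 0, -2, -2, 2, 0, -1, 1, -2, -1, -1, -2]
```

```bash
python3 -c "
import cv2,numpy as np
print(cv2.imread('pics/z_top.png').shape)
a=cv2.imread('pics/z_top.png');b=cv2.imread('pics/z_scene.png');cv2.imwrite('pics/z.png',np.vstack([a,b]))"
```

```text
(222, 777, 3)
```

View pics/z.png

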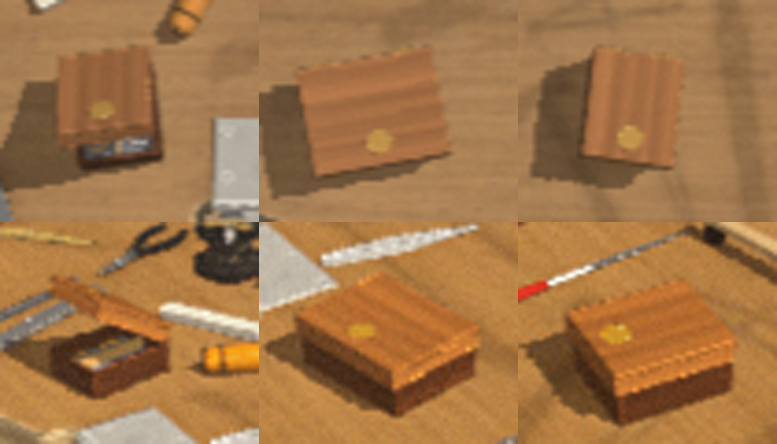

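```bash
python3 - <<'E'
from h import *
import pickle
D={n:pickle.load(open(n+".pkl","rb")) for n in("top","scene")}
guess={"top":{"used":(178,214),"wide":(292,233),"spare":(375,247)},"scene":{"wide":(235+27,210+29),"spare":(275+26.5,260+30)}}
for n in guess:
    d=D[n]; hsv=cv2.cvtColor(d["frame"],cv2.COLOR_RGB2HSV).astype(int)
    for b,(u,v) in guess[n].items():
        u0,v0=int(u)-8,int(v)-7; p=hsv[v0:v0+15,u0:u0+17]
        m=((p[...,0]>=17)&(p[...,0]<=30)&(p[...,1]>110)).astype(np.uint8)
        if n=="top" and b!="x": print(n,b); [print("".join("#" if x else "." for x in r)) for r in m]
        nn,l,st,c=cv2.connectedComponentsWithStats(m); k=1+np.argmax(st[1:,4]); uv=c[k]+[u0,v0]
        z={"used":.084}.get(b,.046)
        print(n,b,st[k],uv,onplane(d,uv,z).round(4))
# lid outlines in top: mask by height
d=D["top"];R=np.array(d["R"]);t=np.array(d["t"])
for b,(x,y,w,h),zz in [("used",(150,185,60,60),None),("wide",(260,195,70,60),.046),("spare",(345,210,70,60),.046)]:
    P=[];m=np.zeros((h,w),np.uint8)
    for j in range(h):
        for i in range(w):
            q=depthpt(d,(x+i,y+j))
            if .03<q[2]<.12: m[j,i]=1;
    m=cv2.morphologyEx(m,cv2.MORPH_OPEN,np.ones((3,3)))
    c=max(cv2.findContours(m,0,1)[0],key=cv2.contourArea)
    if zz:
        pts=np.array([onplane(d,(p[0][0]+x,p[0][1]+y),zz)[:2] for p in c],np.float32)
        r=cv2.minAreaRect(pts*1000); print(b,r, cv2.boxPoints(r).round(0).tolist())
    else:
        Q=np.array([depthpt(d,(x+i,y+j)) for j in range(h) for i in range(w) if m[j,i]])
        A=np.c_[Q[:,:2],np.ones(len(Q))]
        for _ in range(5):
            s=np.linalg.lstsq(A,Q[:,2],rcond=None)[0]; e=abs(A@s-Q[:,2]); k=e<.012; A,Q=A[k],Q[k]
        print(b,"slope",s,"tilt",np.arctan(np.hypot(*s[:2])),"dir up",np.degrees(np.arctan2(s[1],s[0])),Q.mean(0))
        pts=[]
        for p in c:
            r_=R.T@ray(d,(p[0][0]+x,p[0][1]+y)); c0=-R.T@t
            lam=(s[0]*c0[0]+s[1]*c0[1]+s[2]-c0[2])/(r_[2]-s[0]*r_[0]-s[1]*r_[1]); pts.append(c0+lam*r_)
        pts=np.array(pts,np.float32); r=cv2.minAreaRect(pts[:,:2]*1000); print(r,cv2.boxPoints(r).round(0).tolist(),pts[:,2].min(),pts[:,2].max())
E
```

```text
top used
.................
.................
.................
.................
.................
........#........
.....#####.......
.....######......
....#######......
.....####........
.................
.................
.................
.................
.................
top used [ 4  5  7  5 23] [177.08695652 214.34782609] [0.5274 0.4015 0.084 ]
top wide
.................
.................
.................
.................
.......###.......
......#####......
.....#######.....
.....#######.....
.....######......
......#####......
.................
.................
.................
.................
.................
top wide [ 5  4  7  6 33] [291.90909091 232.6969697 ] [0.4813 0.0644 0.046 ]
top spare
.................
.................
.................
.................
.......###.......
......#####......
.....#######.....
.....######......
.....######......
......####.......
.................
.................
.................
.................
.................
top spare [ 5  4  7  6 31] [374.74193548 246.61290323] [ 0.4409 -0.1819  0.046 ]
scene wide [ 5  6  7  3 21] [262. 239.] [0.4833 0.0675 0.046 ]
scene spare [ 4  5  9  5 35] [301.02857143 289.97142857] [ 0.443  -0.1798  0.046 ]
used slope [-0.62610127 -0.09357147  0.44997876] tilt 0.5643705959754077 dir up -171.4999991186525 [0.54265125 0.40264537 0.07256963]
((541.15283203125, 400.97857666015625), (86.26956176757812, 72.22339630126953), 9.411401748657227) [[493.0, 430.0], [505.0, 358.0], [590.0, 372.0], [578.0, 444.0]] 0.046554863 0.10112812
wide ((505.5636901855469, 70.10070037841797), (92.5001220703125, 111.92024230957031), 10.43860149383545) [[450.0, 117.0], [470.0, 7.0], [561.0, 23.0], [541.0, 134.0]]
spare ((465.08221435546875, -184.3258056640625), (74.88188171386719, 92.09237670898438), 81.69881439208984) [[414.0, -215.0], [505.0, -228.0], [516.0, -154.0], [425.0, -141.0]]
```

Measured so far:

| Box | Disc position (m) | Lid axis yaw | State |
|---|---|---|---|
| Used | (0.527, 0.401, 0.084) | about 9° | open (fitted tilt 0.56 rad) |
| Wide | (0.481, 0.065, 0.046) | 10.4° | shut, 112 x 92 mm |
| Spare | (0.441, -0.182) | – | shut |

The sizes and heights agree with the ones given. Next I turn the tool so the hand's long axis runs along the hinges, and close the fingers.

Call:
step_arm --rows '[[[0,0,-6.5],[0,0,0],0],[[0,0,-6.5],[0,0,0],0],[[0,0,-6.5],[0,0,0],0],[[0,0,-6.5],[0,0,0],0],[[0,0,-6.5],[0,0,0],0],[[0,0,0],[0,0,0],0]]' --grip_force 20

```text
time: 0.7
position: [0.2512, 0.598, 0.2278]
tool_rot: [0.308, -3.124, 0.007]
ft_force: [-0.2, -0.3, -0.3]
grip_width: 0.631
```

```bash
cat > go.py <<'E'
import sys
from h import *
from scipy.spatial.transform import Rotation as Ro
s=status.get_state(); R=Ro.from_rotvec(s["tool_rot"]).as_matrix(); p=np.array(s["position"])
print("t",round(s["time"],2),"p",p.round(4),"F",np.round(s["ft_force"],2),"g",round(s["grip_width"],3)); print(R.round(3).tolist())
if len(sys.argv)>3:
    g=np.array([float(a) for a in sys.argv[1:4]]); print("tool-frame shift mm",(R.T@(g-p)*1000).round(1))
    want=Ro.from_matrix(np.array([[-np.cos(.165),-np.sin(.165),0],[-np.sin(.165),np.cos(.165),0],[0,0,-1]]).T.T)
    print("turn deg",np.degrees((Ro.from_matrix(R).inv()*want).as_rotvec()).round(2))
E
python3 go.py 0.527 0.401 0.13
```

```text
t 0.7 p [0.2512 0.598  0.2278] F [-0.25 -0.33 -0.34] g 0.631
[[-0.981, -0.195, -0.002], [-0.195, 0.981, -0.005], [0.002, -0.004, -1.0]]
tool-frame shift mm [-232.3 -246.6   98.2]
turn deg [-0.24 -0.14  1.79]
```

Call:
step_arm --rows '[[[0,0,0],[-23,-24,3],0],[[0,0,0],[-23,-24,10],0],[[0,0,0],[-23,-24,10],0],[[0,0,0],[-23,-24,10],0],[[0,0,0],[-23,-24,10],0],[[0,0,0],[-23,-24,10],0],[[0,0,0],[-23,-24,10],0],[[0,0,0],[-23,-24,8],0],[[0,0,1.8],[-23,-24,5],0],[[0,0,0],[-20,-24,5],0]]'

```text
time: 1.53
position: [0.5175, 0.4058, 0.1419]
tool_rot: [0.234, -3.126, -0.006]
ft_force: [0.8, 0.7, -0.5]
grip_width: 0.012
```

```bash
python3 go.py 0.525 0.401 0.11; python3 - <<'E'
from h import *
d=optics.get_image("wrist"); cv2.imwrite("pics/w1.png",d["frame"][:,:,::-1])
d=optics.get_image("top"); cv2.imwrite("pics/t1.png",cv2.resize(d["frame"][150:270,100:260,::-1],None,fx=5,fy=5))
E
```

```text
t 1.53 p [0.5175 0.4058 0.1419] F [ 0.78  0.72 -0.46] g 0.012
[[-0.989, -0.149, -0.007], [-0.149, 0.989, 0.003], [0.007, 0.004, -1.0]]
tool-frame shift mm [-6.9 -6.  31.9]
turn deg [ 0.25 -0.38 -0.9 ]
```

View pics/w1.png

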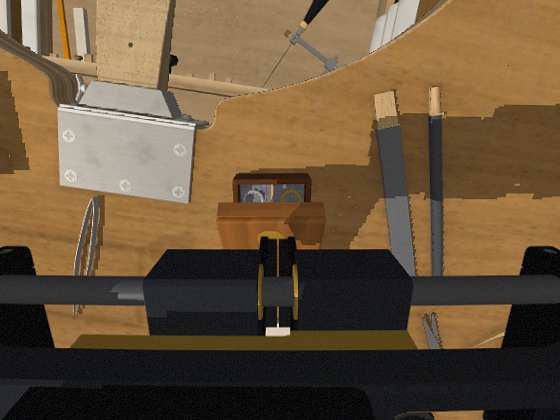

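The wrist view shows the disc of the open lid at (271,235), just in front of the fingertip and a few mm to its -y side, which agrees with the measured point. I'll centre on it and descend along the lid's arc.

Call:
step_arm --rows '[[[0,0,-0.9],[-10,-6,12],0],[[0,0,0],[-1,0,12],0],[[0,0,0],[0,0,8],0],[[0,0,0],[0,0,0],0]]'

```text
time: 1.97
position: [0.534, 0.3937, 0.1068]
tool_rot: [0.224, -3.127, 0.002]
ft_force: [-1.6, -0.5, 0.1]
grip_width: 0.006
```

```bash
python3 go.py 0.511 0.3985 0.047
```

```text
t 1.97 p [0.534  0.3937 0.1068] F [-1.61 -0.46  0.09] g 0.006
[[-0.99, -0.142, -0.007], [-0.142, 0.99, -0.002], [0.007, -0.001, -1.0]]
tool-frame shift mm [21.7  8.1 59.9]
turn deg [-0.05 -0.39 -1.27]
```

Call:
step_arm --rows '[[[0,0,-1.2],[4,7,2],0],[[0,0,0],[0,0,5],0],[[0,0,0],[1,0,5],0],[[0,0,0],[2,0,5],0],[[0,0,0],[2,0,5],0]]'

```text
time: 2.38
position: [0.5203, 0.4046, 0.0854]
tool_rot: [0.266, -3.125, -0.002]
ft_force: [0.3, -1.8, 2.0]
grip_width: 0.005
```

```bash
python3 go.py 0.511 0.3985 0.047
```

```text
t 2.38 p [0.5203 0.4046 0.0854] F [ 0.3  -1.83  2.01] g 0.005
[[-0.986, -0.169, -0.005], [-0.169, 0.986, 0.001], [0.005, 0.002, -1.0]]
tool-frame shift mm [10.  -4.5 38.4]
turn deg [ 0.12 -0.3   0.29]
```

Contact is at 2 N. I continue down.

Call:
step_arm --rows '[[[0,0,0],[2,-2,5],0],[[0,0,0],[2,-1,5],0],[[0,0,0],[2,0,5],0],[[0,0,0],[1,0,5],0],[[0,0,0],[1,0,5],0],[[0,0,0],[0,0,4],0]]'

```text
time: 2.88
position: [0.5114, 0.4021, 0.0547]
tool_rot: [0.268, -3.127, -0.008]
ft_force: [-1.6, -0.1, 1.1]
grip_width: 0.003
```

```bash
python3 go.py 0.511 0.3985 0.046
```

```text
t 2.88 p [0.5114 0.4021 0.0547] F [-1.59 -0.1   1.1 ] g 0.003
[[-0.985, -0.17, -0.004], [-0.17, 0.985, 0.005], [0.003, 0.005, -1.0]]
tool-frame shift mm [ 1.  -3.5  8.7]
turn deg [ 0.31 -0.16  0.34]
```

Call:
step_arm --rows '[[[0,0,0],[0,-2,3],0],[[0,0,0],[0,0,3],0],[[0,0,0],[0,0,2],0]]'

```text
time: 3.13
position: [0.5113, 0.4008, 0.0465]
tool_rot: [0.268, -3.126, -0.01]
ft_force: [-4.3, -2.6, 16.1]
grip_width: 0.004
```

Call:
step_arm --rows '[[[0,0,0],[0,0,2],0],[[0,0,0],[0,0,2],0]]'

```text
time: 3.3
position: [0.5114, 0.4008, 0.0466]
tool_rot: [0.268, -3.126, -0.01]
ft_force: [-4.5, -2.6, 13.8]
grip_width: 0.004
```

It's at the stop: TCP z is 0.0465 as predicted, at 14–16 N. Now I let go and back off.

Call:
step_arm --rows '[[[0,0,0],[0,0,-8],0],[[0,0,0],[0,0,-15],0],[[0,0,0],[0,0,-20],0],[[0,0,0],[5,0,-20],0],[[0,0,0],[10,0,-15],0],[[0,0,0],[15,0,0],0],[[0,0,0],[15,0,0],0],[[0,0,0],[0,0,0],0]]'

```text
time: 3.97
position: [0.4676, 0.388, 0.127]
tool_rot: [0.26, -3.124, 0.0]
ft_force: [-0.5, 0.3, -0.1]
grip_width: 0.004
```

```bash
python3 go.py 0.46 0.30 0.13; python3 - <<'E'
from h import *
d=optics.get_image("scene"); a=cv2.resize(d["frame"][150:270,160:320,::-1],None,fx=5,fy=5); cv2.imwrite("pics/s2.png",a)
E
```

```text
t 3.97 p [0.4676 0.388  0.127 ] F [-0.54  0.28 -0.1 ] g 0.004
[[-0.986, -0.165, -0.007], [-0.165, 0.986, -0.001], [0.007, 0.0, -1.0]]
tool-frame shift mm [ 22.1 -85.6  -2.9]
turn deg [ 0.03 -0.39  0.07]
```

View pics/s2.png

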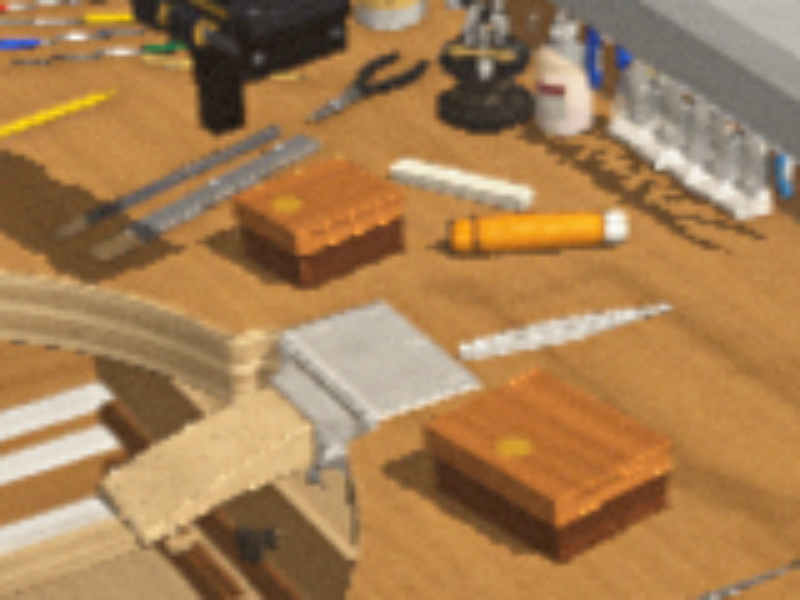

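The used lid is level and shut, with its disc at crop (287,204), and the wide lid is shut at (540,450). Next is the wide box.

```bash
python3 go.py 0.477 0.065 0.09
```

```text
t 4.02 p [0.4691 0.3878 0.1268] F [ 0.75 -0.35 -0.42] g 0.008
[[-0.986, -0.165, -0.006], [-0.165, 0.986, -0.001], [0.006, 0.0, -1.0]]
tool-frame shift mm [  45.2 -319.7   37. ]
turn deg [ 0.01 -0.32  0.04]
```

Call:
step_arm --rows '[[[0,0,0],[2,-12,0],0],[[0,0,0],[4,-25,0],0],[[0,0,0],[4,-28,0],0],[[0,0,0],[4,-28,0],0],[[0,0,0],[4,-28,0],0],[[0,0,0],[4,-28,0],0],[[0,0,0],[4,-28,0],0],[[0,0,0],[4,-28,5],0],[[0,0,0],[4,-28,6],0],[[0,0,0],[4,-25,6],0],[[0,0,0],[4,-12,6],0],[[0,0,0],[0,0,0],0]]'

```text
time: 5.02
position: [0.4769, 0.0873, 0.0987]
tool_rot: [0.242, -3.124, 0.012]
ft_force: [0.3, 0.1, 0.4]
grip_width: 0.008
```

```bash
python3 go.py 0.477 0.065 0.06
```

```text
t 5.02 p [0.4769 0.0873 0.0987] F [0.26 0.06 0.41] g 0.008
[[-0.988, -0.154, -0.007], [-0.154, 0.988, -0.008], [0.008, -0.007, -1.0]]
tool-frame shift mm [  3.  -21.7  38.9]
turn deg [-0.39 -0.49 -0.61]
```

Call:
step_arm --rows '[[[-0.4,-0.5,-0.6],[2,-12,8],0],[[0,0,0],[1,-9,8],0],[[0,0,0],[0,0,8],0],[[0,0,0],[0,0,5],0],[[0,0,0],[0,0,0],0]]'

```text
time: 5.43
position: [0.4787, 0.064, 0.068]
tool_rot: [-0.252, 3.131, 0.001]
ft_force: [-1.3, -0.7, 0.7]
grip_width: 0.004
```

```bash
python3 go.py 0.477 0.065 0.054; python3 - <<'E'
from h import *
d=optics.get_image("wrist"); cv2.imwrite("pics/w3.png",d["frame"][:,:,::-1])
E
```

```text
t 5.43 p [0.4787 0.064  0.068 ] F [-1.33 -0.66  0.72] g 0.004
[[-0.987, -0.16, 0.001], [-0.16, 0.987, 0.0], [-0.001, 0.0, -1.0]]
tool-frame shift mm [ 1.6  1.2 14. ]
turn deg [ 0.02  0.04 -0.26]
```

View pics/w3.png

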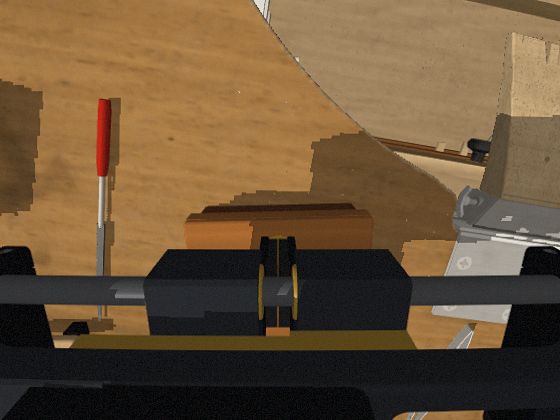

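The lid spans columns 185–372 and the fingers sit at its centre at 278, so I'm over the disc. Now I press.

Call:
step_arm --rows '[[[0,0,0],[1,1,5],0],[[0,0,0],[0,0,4],0],[[0,0,0],[0,0,4],0],[[0,0,0],[0,0,4],0],[[0,0,0],[0,0,3],0],[[0,0,0],[0,0,3],0]]'

```text
time: 5.98
position: [0.479, 0.0686, 0.0459]
tool_rot: [-0.261, 3.128, 0.001]
ft_force: [-12.0, -3.4, 36.7]
grip_width: 0.01
```

At the stop with 37 N, so I release.

Call:
step_arm --rows '[[[0,0,0],[0,0,-6],0],[[0,0,0],[0,0,-15],0],[[0,0,0],[2,0,-22],0],[[0,0,0],[5,0,-22],0],[[0,0,0],[5,0,-20],0],[[0,0,0],[5,0,-15],0],[[0,0,0],[0,25,0],0],[[0,0,0],[0,30,0],0],[[0,0,0],[0,30,0],0],[[0,0,0],[0,30,0],0],[[0,0,0],[0,30,0],0],[[0,0,0],[0,0,0],0]]'

```text
time: 6.98
position: [0.4392, 0.2148, 0.1517]
tool_rot: [-0.248, 3.122, 0.011]
ft_force: [0.6, 0.7, -0.4]
grip_width: 0.004
```

```bash
python3 go.py; python3 - <<'E'
from h import *
d=optics.get_image("scene"); a=cv2.resize(d["frame"][165:315,180:360,::-1],None,fx=4,fy=4); cv2.imwrite("pics/s4.png",a)
d=optics.get_image("top"); a=cv2.resize(d["frame"][150:280,150:420,::-1],None,fx=2.9,fy=2.9); cv2.imwrite("pics/t4.png",a)
E
```

```text
t 6.98 p [0.4392 0.2148 0.1517] F [ 0.57  0.69 -0.41] g 0.004
[[-0.987, -0.158, 0.009], [-0.158, 0.987, 0.008], [-0.011, 0.006, -1.0]]
```

View pics/s4.png

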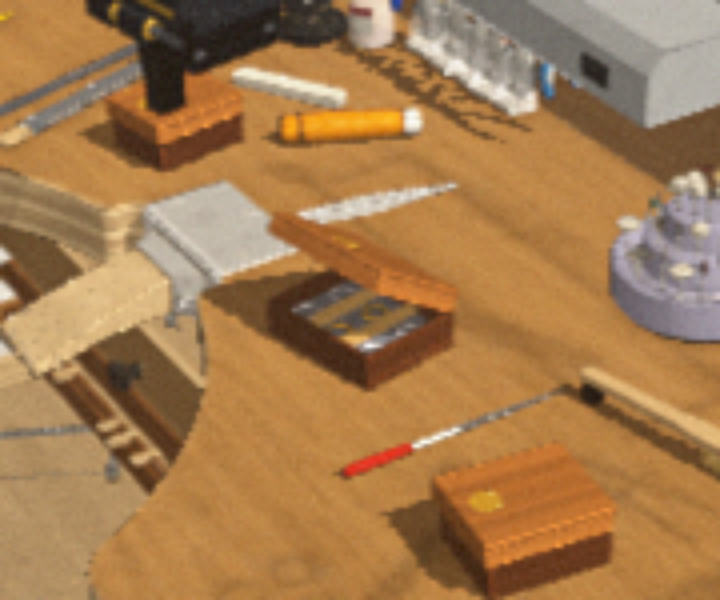

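View pics/t4.png

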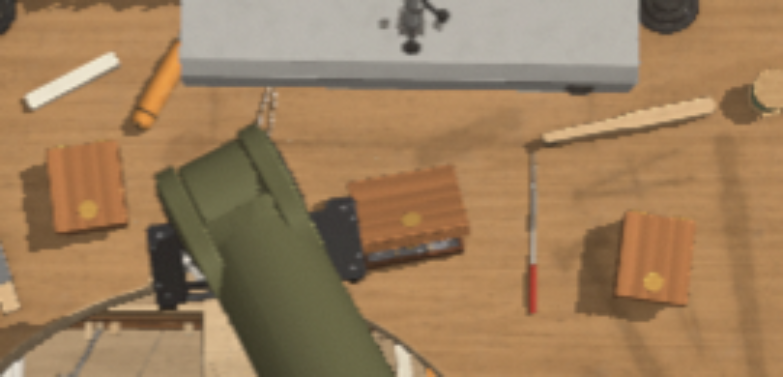

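The wide lid is open, with the box interior visible at (360,310) in the scene crop. The used lid (88,209 in the top crop) and the spare lid (653,282) are level. I'll move clear, let it settle and check the lid heights.

Call:
step_arm --rows '[[[0,0,0],[0,15,-8],0],[[0,0,0],[0,25,-15],0],[[0,0,0],[0,20,-15],0],[[0,0,0],[0,0,0],0],[[0,0,0],[0,0,0],0],[[0,0,0],[0,0,0],0],[[0,0,0],[0,0,0],0],[[0,0,0],[0,0,0],0],[[0,0,0],[0,0,0],0],[[0,0,0],[0,0,0],0],[[0,0,0],[0,0,0],0],[[0,0,0],[0,0,0],0]]'

```text
time: 8.08
position: [0.4338, 0.2546, 0.1853]
tool_rot: [-0.208, 3.131, -0.008]
ft_force: [0.0, 0.1, -0.0]
grip_width: 0.01
```

```bash
python3 go.py; python3 - <<'E'
from h import *
d=optics.get_image("top"); cv2.imwrite("pics/t5.png",d["frame"][:,:,::-1])
for n,X in [("used",(.5155,.3995,.046)),("wide",(.493,.067,.084)),("spare",(.442,-.181,.046))]:
    u,v=proj(d,np.array(X)); z=[depthpt(d,(u+i,v+j))[2] for i in range(-3,4) for j in range(-2,3)]; print(n,round(u),round(v),"median height",np.median(z).round(4))
E
```

```text
t 8.08 p [0.4338 0.2546 0.1853] F [ 0.03  0.09 -0.  ] g 0.01
[[-0.991, -0.132, 0.004], [-0.132, 0.991, -0.005], [-0.003, -0.005, -1.0]]
used 180 221 median height 0.0516
wide 291 227 median height 0.0901
spare 374 246 median height 0.0454
```

The used lid reads 0.0516 m against 0.046 expected. I'll check its tilt with a plane fit before handing in.

```bash
python3 - <<'E'
from h import *
for n in ("top","scene"):
  d=optics.get_image(n); f=d["frame"]; cv2.imwrite(f"pics/{n}6.png",cv2.resize(f[185:255,140:260,::-1],None,fx=6,fy=6) if n=="top" else f[:,:,::-1])
  for b,c,(hx,hy),a in [("used",(.540,.4035),(.035,.027),.16),("spare",(.465,-.184),(.035,.027),-.145),("table",(.6,.5),(.02,.02),0)]:
    P=[]
    for v in range(150,310):
      for u in range(120,420):
        if d["range_z"][v,u]<=0: continue
        q=depthpt(d,(u,v)); e=q[:2]-c; e=[e[0]*np.cos(a)+e[1]*np.sin(a),-e[0]*np.sin(a)+e[1]*np.cos(a)]
        if abs(e[0])<hx and abs(e[1])<hy and q[2]<.09: P.append([e[0],e[1],1,q[2]])
    P=np.array(P)
    if len(P)<20: print(n,b,len(P)); continue
    s=np.linalg.lstsq(P[:,:3],P[:,3],rcond=None)[0]; print(n,b,len(P),"slope back",-s[0].round(3),"side",s[1].round(3),"mean z",s[2].round(4),"resid",(P[:,3]-P[:,:3]@s).std().round(4))
E
```

```text
top used 255 slope back -0.002 side 0.007 mean z 0.0458 resid 0.0038
top spare 419 slope back 0.005 side -0.004 mean z 0.0458 resid 0.0038
top table 157 slope back -0.018 side 0.001 mean z -0.0006 resid 0.0039
scene used 176 slope back -0.026 side 0.295 mean z 0.0433 resid 0.0098
scene spare 394 slope back 0.003 side 0.001 mean z 0.0457 resid 0.0016
scene table 1
```

View pics/top6.png

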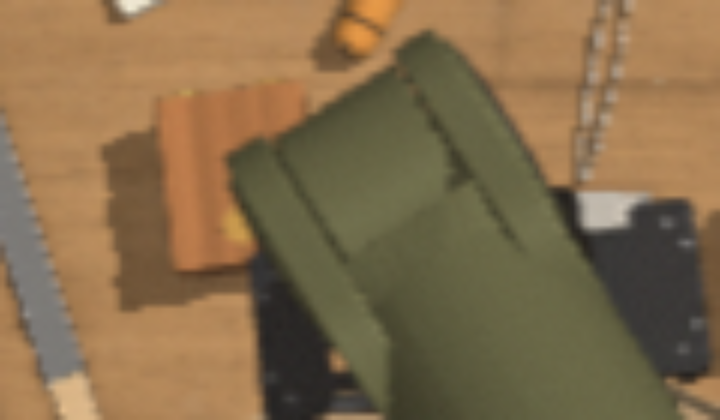

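View pics/scene6.png

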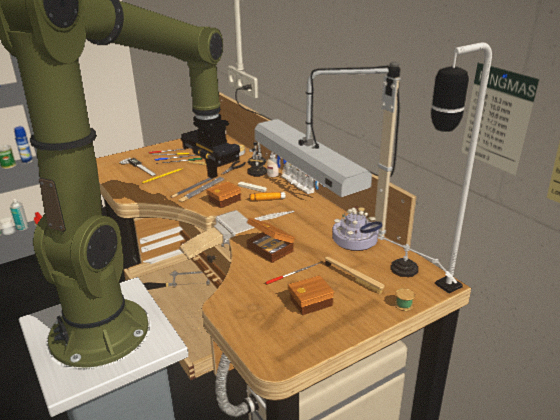

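In this top view the arm covers part of the used lid, which explains the high reading. The part still visible is level (slope -0.002, height 45.8 mm). The wide box is open at (270,243) in the scene view, the spare is shut at (310,293), and the arm touches nothing.

```bash
python3 -c "
from bench import order; print(order.close_job())"
```

```text
the job is handed in; nothing more can be done
None
```

I pressed the open small box's lid down to its stop first (about 16 N), and it latched shut. Then I popped the wide box open with one push on its disc. The job was handed in about 8 s in, with the arm clear of everything.

- **Used box:** shut. A plane fit from the top camera gives a level lid at 45.8 mm, where 46 mm is shut.
- **Wide box:** open. Both cameras show it open after more than a second, with the disc at about 90 mm (84 mm expected fully open).
- **Spare box:** never touched, level at 45.8 mm.

**Checks that disagreed:**
- One spot reading of 51.6 mm on the used lid, and a skewed scene-camera fit (43.3 mm, side slope 0.295). I put the spot reading down to the arm covering part of the lid in the top view. The skewed fit has no clear cause, but the scene picture shows that lid shut.
- I did not recheck the wide disc's reading, about 6 mm high.
- The push on the wide box peaked at about 37 N at the fingertips, well above the 2–5 N needed.

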